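Set out the router cutters, then hold the sprung guard at its clip

TASK

Get the bench router ready for the frame run: move the cutters from the grey carrier to the wooden rack, red into the one-dot hole, then yellow into two dots, then blue into three dots (far hole first, so you never reach across a sharp edge), each lowered fully home, upright and let go, leaving the black one in the carrier and letting no cutter fall or knock against another. Then take the clear guard's black ball knob, lift the guard against its spring until its red pointer is level with the green clip, and finish holding it there yourself, nothing else propping it, so that I can reach the collet with the guard still shielding my face. Leave the other things on the bench where they are.

Things in the scene. Friction and masses are not known exactly. Their poses are not given: they have to be found in the camera images.
- cutter_red: Red router cutter, shank down. Head: cylinder 30 mm across, 30 high, a 16 mm steel bearing (7 high) on top. Steel shank 12 mm across, 36 long. Origin: on the axis at the shoulder (underside of the head); z up along the axis, shank to z = -36 mm. Home, the shoulder rests on the top face of carrier or rack. About 0.14 kg
- cutter_yellow: Yellow router cutter, same shank and origin as the red one. Head 32 mm across for its lowest 22 mm, then tapering to 20 mm across at 32 mm, 16 mm steel bearing (7 mm high) on top
- cutter_blue: Blue router cutter, same shank and origin as the red one. Head: cylinder 26 mm across, 37 mm high, no bearing
- cutter_black: Black router cutter, same shank and origin as the red one. Head 28 mm across, 31 mm high. Stays where it is
- carrier: Fixed grey plastic block 190 (x) x 60 (y) x 45 (z) mm with a row of four holes along its x axis at x = +69, +23, -23, -69 mm (y = 0), one cutter in each, in any order. Origin: centre of the underside. It stands right of the router, next to the rack, on either side of it
- rack: Fixed wooden block 170 (x) x 70 (y) x 45 (z) mm with a row of three holes along its x axis, 50 mm apart, marked by one, two and three white dots beside them. Origin: centre of the underside; its +x end points away from the robot. It stands next to the carrier
- rack_hole0 (a point): Mouth of the one-dot hole, the farthest from the robot; 16 mm wide at the throat with a 2 mm chamfer, 40 mm deep. This point lies on the hole's axis in the rack's top face (45 mm above the bench)
- rack_hole1 (a point): Mouth of the two-dot hole, the middle one; same size and depth as the one-dot hole, point on its axis in the top face
- rack_hole2 (a point): Mouth of the three-dot hole, the nearest to the robot; same size and depth as the one-dot hole, point on its axis in the top face
- router_unit: Fixed router let into the bench: aluminium plate 235 x 300 mm, collet nut 24 mm high, beyond it a fence 520 mm long (y), 88 mm high. Origin: collet axis on the bench; x points from operator to fence (face at x = 45 mm). Guard hinge line along y at x = 67, z = 105 mm. White quadrant plate at y = +85 mm, radius 115 mm about the hinge, its top 205 mm above the bench
- guard: Clear guard, orange edges, 150 mm from hinge to lip, 145 wide. Origin: on its hinge line, mid-width. Shut, it lies level with router_unit's axes, running to -x (to the robot); it opens upward, turning about its +y axis, to 1.3 rad. A spring pulls it shut at every angle: about 4 N up at the knob starts it, 5 to 6 N holds it at the clip; let go, it snaps shut
- guard_knob (a point): Centre of the guard's black ball knob, 32 mm across, on a 10 mm stem; 205 mm before the hinge (-x of the guard), 15 mm above its plane, 120 mm above the bench when shut. Free at both sides and above; the guard's lip is 51 mm behind its centre. A firm grip stops the ball turning between the fingers, so tilt the hand with the guard or grip lightly
- guard_pointer (a point): End of the red pointer on the guard's left (+y) side, bent out just past the quadrant's rim: 125 mm from the hinge line toward the lip (-x of the guard), 85 mm to +y; moves with the guard
- clip_mark (a point): Outer edge of the green clip (13 mm wide along the arc) on the quadrant's rim, mid-width: 125 mm from the same hinge line, 85 mm to +y. It is set somewhere between 0.5 and 0.8 rad of guard opening and does not move. The guard stands at the clip when guard_pointer and clip_mark coincide
- spanner: Steel collet spanner, 190 mm long, lying loose on the bench; bystander
- push_block: Yellow push block 180 x 75 mm with a loop handle (95 mm high), loose; bystander
- glue: White glue bottle, 60 mm across, 170 mm high, standing loose; bystander
- wax_tin: Brass-coloured wax tin, 80 mm across, 45 mm high, loose; bystander
- square: Try square, dark wood stock 90 mm and steel blade 150 mm, lying loose; bystander
- moulding: Offcut of blue frame moulding 200 mm long, 16 mm high, lying loose; bystander
There are look-alikes about, which are no part of the job. Several things have the shape of the cutter_blue; the one meant has the colours described above. There is more than one size of the rack; the job needs the larger.

How it is judged:
By the outcome, as a careful person would: the job done as asked, in the order asked, and still so for the second after the job is handed in, while the arm keeps its last pose, push and grip.
It also fails if it takes over 67 s, if anything falls off the work surface, if the arm or the gripper's body presses on something with over 40 N, if the wrist force passes 120 N, or if a joint passes its speed limit or range.

ROBOT

A 6-joint arm with a two-finger parallel gripper is mounted at the origin on the work surface. World frame = base frame: x ahead of the robot, y to its left, z up, the work surface at z = 0. Lengths are in mm, angles in rad, forces in N, time in s.
With the tool pointing down it reaches from about 350 to 775 mm from the base axis. Payload 7.3 kg.
Tool frame: the origin (TCP) lies midway between the tips of the shut fingers; the grasp point (between the pads) lies 19 mm behind it; z points along the fingers, y is the line along which they close (so a half turn about z gives the same grasp; the last joint's range is limited). The gripper opens to 92 mm and grips with 3 to 60 N. Pads are 19 mm wide; open, the fingers measure 130 mm over their backs; the gripper's body (75 mm by 190 mm) begins 47 mm behind the grasp point.
Start: joints at [1.105, 0.342, 1.524, -0, 1.275, -0.146], TCP at [165.033, 498.406, 226.741] pointing down, gripper open.
Joint ranges: [-2.53, 2.53], [-0.77, 2.02], [0.04, 2.7], [-1, 4.14], [0.28, 2.66], [-3.11, 3.11]. Speed limits (rad/s): [2.57, 2.57, 3.14, 3.14, 3.14, 3.14].

INTERFACE

Orientations are given as [roll, pitch, yaw] about the fixed x, y, z axes, in that order (R = Rz(yaw) Ry(pitch) Rx(roll)).
In Python, from plant import bot gives the robot as it stands. The module is installed in compiled form; this text tells all that it offers.
- The arm moves only by the shell command python3 -m crank 'ROWS' [OPENING]. ROWS is JSON, a list of rows, each a list of 6 numbers: the shift along the tool's x, y, z in m, then the turn, a rotation vector about the tool's x, y, z in rad. In form: [[dx, dy, dz, wx, wy, wz], ...]. A call has 1 to 5 rows; each row shifts and turns the commanded pose from where the row before left it, along the tool's axes as they then stand; what a row does not reach is not made up. A row lasts 1/8 s, in which the tool goes at most 62.5 mm and 10.7 degrees, less where a joint would pass 70% of its speed; a pose out of reach is approached as far as the arm can. A call is refused whole if a number of a shift passes 0.0625 or a number of a turn 0.188, either way. A call with a gripper value outside its range is refused whole. OPENING is the opening in per cent of the stroke, from 0 (shut) to 100 (fully open), set as the call begins (- or left out, the last holds). The fingers move at their own pace and stop on an object; the grip force is fixed at half the most. Time passes only in rows, so rows that do not move let the fingers close. It gives the time, the measured TCP pose, the force, the opening and the grip force at its end, in the units of the state.
- bot.get_obs(): the state, without advancing time (a new reading comes with each control period).
- bot.capture(name): name is "scene" or "top"; returns a dict with "color" (420x560x3 uint8, blue, green, red), "fov_y" (degrees; the focal length in pixels is half the picture's height over the tangent of half this angle, whatever the lens; pixels are square), "cx", "cy" (the principal point, pixels), "extrinsics" (4x4, takes a point from world to camera coordinates). Camera axes: x right, y up, looking along -z (the intrinsics and any distortion apply to the point x, -y, -z); pixel columns grow to the right and rows downward; lengths in mm; the calibration is good to about 2 mm. A picture is of the moment at which its call begins. There is no depth.
- bot.close_job(): hands the job in; it is judged then, once.
The state is a dict: "time": time; "joint_positions": joint angles; "dq": joint speeds; "tau": joint torques, N m; "tool_pos": TCP position; "tcp_rot": TCP orientation; "contact_force": force on the tool from outside, world axes, zero at the start; "moment": the same for the moment, N m; "grip_width": finger opening in mm; "finger_force": force on a finger pad.
Only numpy, scipy, OpenCV 4.12 (cv2) and the standard library are available. Lean on these libraries where they do the work, as an engineer would, in place of code of your own. Each camera call takes 0.05 s, during which the arm holds its last target. There are 200 camera calls.

## Working session

There is one attempt and no reset: what is moved stays moved. The work goes in short steps, Python scripts to look and compute and a shell command to move; the robot and the scene stay as the last step left them, time stands still between calls to the robot, and variables do not carry over. Pictures are saved under pics/ and viewed, at most 10 in all, crops included, and the job is handed in when it is done.

```bash
mkdir -p pics; ls; cat > h.py <<'E'
import numpy as np, cv2
from plant import bot
def save(name,fn):
    c=bot.capture(name); cv2.imwrite('pics/'+fn+'.png',c['color']); np.save('pics/'+fn+'.npy',c,allow_pickle=True); return c
def load(fn): return np.load('pics/'+fn+'.npy',allow_pickle=True).item()
def ray(c,u,v):
    f=c['color'].shape[0]/2/np.tan(np.radians(c['fov_y'])/2)
    E=np.array(c['extrinsics']); R=E[:3,:3]; t=E[:3,3]
    d=R.T@np.array([(u-c['cx'])/f,-(v-c['cy'])/f,-1.]); return -R.T@t, d/np.linalg.norm(d)
def onz(c,u,v,z):
    o,d=ray(c,u,v); return o+d*(z-o[2])/d[2]
def two(c1,p1,c2,p2):
    a,d=ray(c1,*p1); b,e=ray(c2,*p2)
    s=np.linalg.lstsq(np.c_[d,-e],b-a,rcond=None)[0]; P=a+d*s[0];Q=b+e*s[1]
    return (P+Q)/2, np.linalg.norm(P-Q)
def proj(c,P):
    f=c['color'].shape[0]/2/np.tan(np.radians(c['fov_y'])/2)
    q=np.array(c['extrinsics'])@np.r_[P,1]; return np.array([c['cx']-f*q[0]/q[2], c['cy']+f*q[1]/q[2]])
E
python3 - <<'E'
from h import *
for n in('scene','top'):
    c=save(n,n+'0'); print(n,[k for k in c],c['fov_y'],c['cx'],c['cy'],np.round(c['extrinsics'],3).tolist())
o=bot.get_obs(); print(o)
E
```

```text
pics
scene ['color', 'fov_y', 'cx', 'cy', 'extrinsics'] 56.313341361752286 275.4892773086353 201.24308591699963 [[0.85, 0.527, -0.007, -453.033], [-0.335, 0.551, 0.764, 131.459], [0.407, -0.647, 0.645, -1462.678], [0.0, 0.0, 0.0, 1.0]]
top ['color', 'fov_y', 'cx', 'cy', 'extrinsics'] 42.42385515653134 288.4925956625592 210.0387646102956 [[0.011, -1.0, -0.001, -54.405], [0.996, 0.011, 0.089, -541.172], [-0.089, -0.002, 0.996, -1872.475], [0.0, 0.0, 0.0, 1.0]]
{'time': 0.1, 'joint_positions': array([ 1.10499413e+00,  3.42694774e-01,  1.52492574e+00, -2.39222640e-05,
        1.27539343e+00, -1.45983682e-01]), 'dq': array([ 0.00011518, -0.00129017, -0.00183375, -0.00152503,  0.00102117,
       -0.00104501]), 'tau': array([ 2.61305744e-03, -4.32004058e+01, -2.44697946e+01,  7.21788662e-02,
        5.26150223e-02, -1.39510794e-05]), 'tool_pos': array([164.8693425 , 498.05694809, 226.09131908]), 'tcp_rot': array([-3.14018316e+00, -1.84114864e-04,  2.82178099e+00]), 'contact_force': array([-0.87953263, -0.83687402,  0.66558013]), 'moment': array([-0.03895802, -0.02546059,  0.00408858]), 'finger_force': 0.0, 'grip_width': 91.8514278914769}
```

View pics/scene0.png

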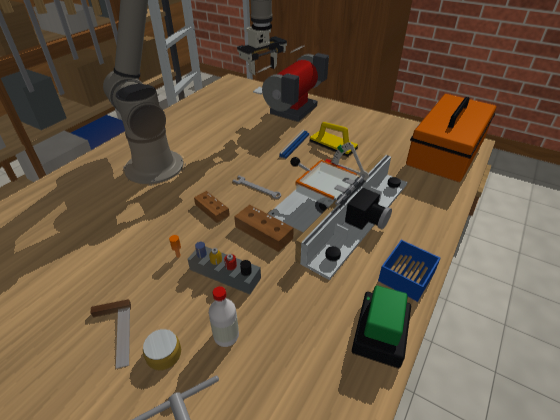

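View pics/top0.png

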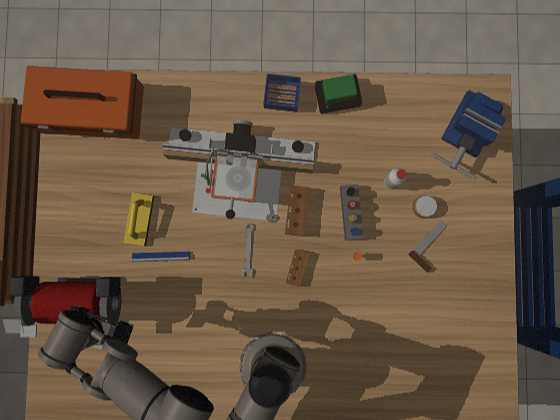

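The scene view shows the carrier at about (225,268) with blue (200,249), yellow (215,257), red (231,263) and black (246,268). The large rack is at (265,226) and the small one at (211,206). The glue is at (224,320), and the guard knob at about (295,161). In the top view the carrier is at (352,212), the rack at (298,210), the small rack at (300,268) and the knob at (230,214). Look-alikes for blue are the orange-handled thing at (175,243) and the blue moulding.

```bash
python3 - <<'E'
from h import *
a=load('scene0')['color'][180:300,150:310]; b=load('top0')['color'][165:295,190:390]
a=cv2.resize(a,(800,600),interpolation=cv2.INTER_CUBIC)
b=cv2.resize(b,(800,520),interpolation=cv2.INTER_CUBIC)
b=cv2.convertScaleAbs(b,alpha=1.6)
cv2.imwrite('pics/c1.png',a);cv2.imwrite('pics/c2.png',b)
E
```

```text
(no output)
```

View pics/c1.png

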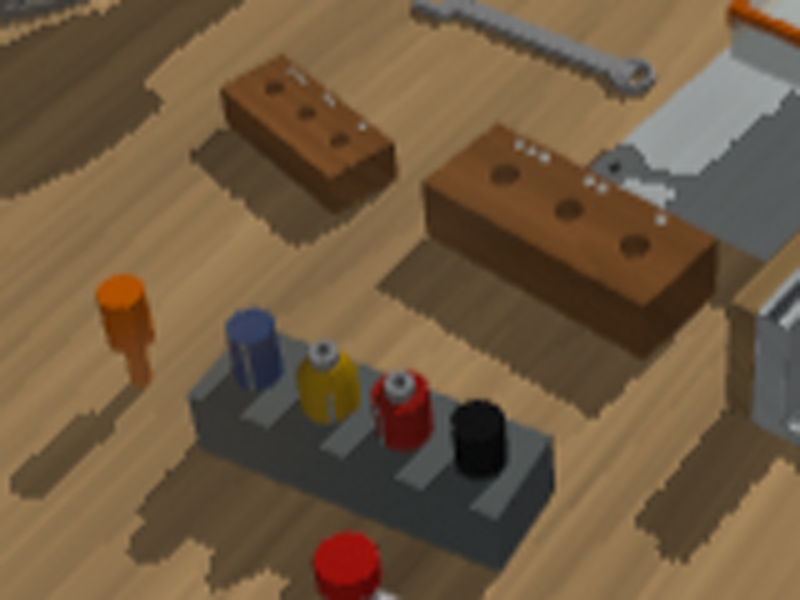

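View pics/c2.png

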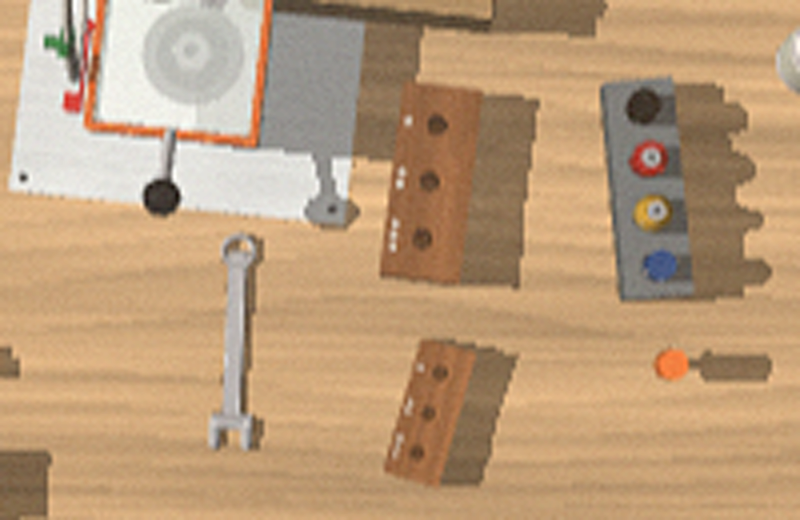

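The crops confirm the choices. The carrier holds blue, yellow, red and black, near to far. The large rack's dots run one (far) to three (near). The orange-handled peg at scene (175,243) and the small rack are the look-alikes. In the top crop the knob is at (161,195), the green clip at (55,43) and the red pointer at (73,102).

```bash
python3 - <<'E'
from h import *
S=load('scene0');T=load('top0')
s=lambda u,v:((u+.5)/5-.5+150,(v+.5)/5-.5+180)
t=lambda u,v:((u+.5)/4-.5+190,(v+.5)/4-.5+165)
P={'h2':(s(506,174),t(422,238),45),'h1':(s(569,209),t(429,181),45),'h0':(s(635,245),t(437,125),45),
'blue':(s(251,322),t(661,267),82),'yel':(s(323,350),t(656,210),84),'red':(s(399,382),t(652,157),82),'blk':(s(480,412),t(644,106),76),'knob':((295,161),t(161,195),120)}
for k,(a,b,z) in P.items():
    X,g=two(S,a,T,b); print(k,X.round(1),'gap',round(g,1),'S@z',onz(S,*a,z)[:2].round(1),'T@z',onz(T,*b,z)[:2].round(1))
for n,c in(('S',S),('T',T)): print(n,ray(c,0,0)[0].round())
a=S['color'][120:220,270:410]; cv2.imwrite('pics/c3.png',cv2.resize(a,(784,560),interpolation=cv2.INTER_CUBIC))
E
```

```text
h2 [491.  -72.3  43.3] gap 0.9 S@z [491.7 -74.1] T@z [491.2 -72. ]
h1 [540.4 -78.   43. ] gap 1.3 S@z [541.2 -80.2] T@z [540.8 -77.6]
h0 [589.7 -84.2  43.2] gap 0.3 S@z [590.6 -85.8] T@z [589.7 -84.1]
blue [ 466.7 -274.    81.3] gap 0.6 S@z [ 467.5 -274.3] T@z [ 466.5 -274.1]
yel [ 514.2 -270.3   83.1] gap 1.7 S@z [ 514.2 -271.5] T@z [ 514.7 -269.6]
red [ 559.9 -266.7   81.3] gap 0.4 S@z [ 560.2 -267.3] T@z [ 560.  -266.4]
blk [ 604.6 -259.7   77.8] gap 1.4 S@z [ 604.2 -258. ] T@z [ 604.3 -260.3]
knob [519.1 145.5 121. ] gap 1.8 S@z [517.8 146.2] T@z [519.9 146.1]
S [1024. -780.  839.]
T [ 373.  -52. 1913.]
```

View pics/c3.png

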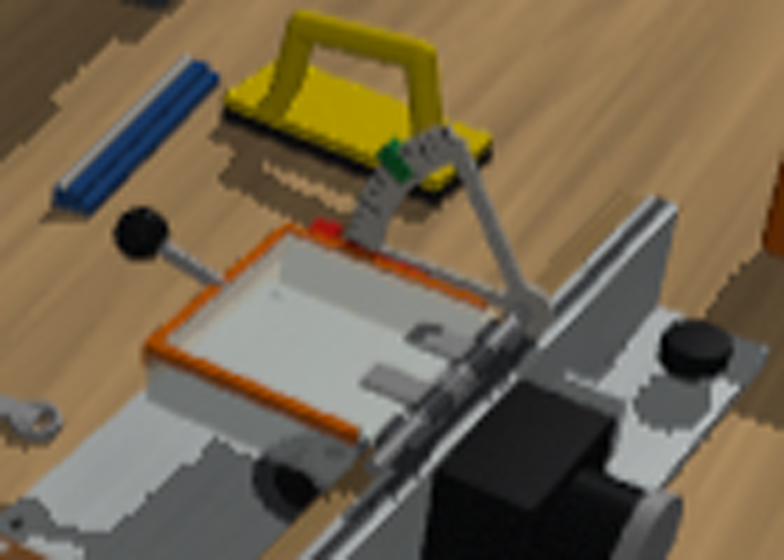

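The triangulated heights fit the description: holes about 43, heads 78–83, knob 121. The hole pitch (50 mm) and cutter pitch (46 mm) also match. In the last crop the knob is at (140,232), the pointer at (325,228) and the clip at (394,160). Setting out for the red cutter.

```bash
cat >> h.py <<'E'
from scipy.spatial.transform import Rotation as Ro
def go(P,yaw=None,pitch=0.):
    "print shift in tool axes (mm) and turn to reach TCP P"
    o=bot.get_obs(); R=Ro.from_euler('xyz',o['tcp_rot']); d=R.inv().apply(np.array(P)-o['tool_pos'])
    print('at',o['tool_pos'].round(1),'rpy',o['tcp_rot'].round(3),'t',round(o['time'],2)); print('shift mm',d.round(1),end=' ')
    if yaw is not None: print('turn',(R.inv()*Ro.from_euler('xyz',[np.pi,pitch,yaw])).as_rotvec().round(3),end='')
    print()
E
python3 -m crank '[[0,0,0,0,0,-0.14],[0,0,0,0,0,-0.14],[0,0,0,0,0,-0.14],[-0.021,-0.053,0,0,0,0],[-0.021,-0.053,0,0,0,0]]' && python3 -m crank '[[-0.021,-0.053,0,0,0,0],[-0.021,-0.053,0,0,0,0],[-0.021,-0.053,0,0,0,0],[-0.021,-0.053,0,0,0,0],[-0.021,-0.053,0,0,0,0]]' && python3 -m crank '[[-0.021,-0.053,0,0,0,0],[-0.021,-0.053,0,0,0,0],[-0.021,-0.053,0,0,0,0],[-0.021,-0.053,0,0,0,0],[-0.021,-0.053,0,0,0,0]]' && python3 -m crank '[[-0.021,-0.053,0,0,0,0],[-0.021,-0.053,0,0,0,0],[-0.021,-0.053,0,0,0,0],[0,0,0,0,0,0],[0,0,0,0,0,0]]'
python3 -c "
from h import *
go([559.7,-266.2,49],3.2426)"
```

```text
time: 0.72
tool_pos: [217.5, 395.9, 226.1]
tcp_rot: [-3.141, -0.0, -3.04]
contact_force: [1.4, -0.2, 0.3]
grip_width: 91.9
finger_force: 0.0
time: 1.35
tool_pos: [348.8, 142.3, 226.7]
tcp_rot: [3.141, 0.0, -3.041]
contact_force: [0.9, 1.6, -0.4]
grip_width: 91.9
finger_force: 0.0
time: 1.98
tool_pos: [479.8, -111.0, 226.4]
tcp_rot: [3.141, -0.0, -3.042]
contact_force: [1.5, 0.3, -0.0]
grip_width: 91.7
finger_force: 0.0
time: 2.6
tool_pos: [557.4, -260.5, 225.9]
tcp_rot: [3.14, -0.001, -3.042]
contact_force: [-0.6, 1.1, -0.2]
grip_width: 91.9
finger_force: 0.0
at [ 557.4 -260.5  225.9] rpy [ 3.140e+00 -1.000e-03 -3.042e+00] t 2.6
shift mm [ -1.9  -6.2 176.9] turn [ 0.002 -0.001 -0.001]
```

```bash
python3 -m crank '[[-0.002,-0.006,0.05,0,0,0],[0,0,0.05,0,0,0],[0,0,0.05,0,0,0],[0,0,0.027,0,0,0],[0,0,0,0,0,0]]' && python3 -m crank '[[0,0,0,0,0,0],[0,0,0,0,0,0],[0,0,0,0,0,0],[0,0,0,0,0,0],[0,0,0,0,0,0]]' 0 && python3 -m crank '[[0,0,0,0,0,0],[0,0,0,0,0,0]]'
python3 -c "
from h import *
save('scene','s1')
go([559.7,-266.2,49],3.2426)
c=cv2.resize(load('s1')['color'][180:300,150:310],(800,600),interpolation=cv2.INTER_CUBIC);cv2.imwrite('pics/c5.png',c)"
```

```text
time: 3.22
tool_pos: [559.1, -264.6, 48.2]
tcp_rot: [3.138, -0.004, -3.04]
contact_force: [0.3, -0.9, 0.8]
grip_width: 92.0
finger_force: 0.0
time: 3.85
tool_pos: [560.6, -266.9, 49.9]
tcp_rot: [-3.142, 0.0, -3.041]
contact_force: [0.3, -0.6, -0.1]
grip_width: 46.2
finger_force: 0.0
time: 4.1
tool_pos: [560.5, -266.8, 49.6]
tcp_rot: [3.141, -0.0, -3.041]
contact_force: [0.1, -0.3, -0.2]
grip_width: 29.3
finger_force: 30.0
at [ 560.5 -266.8   49.6] rpy [ 3.141 -0.    -3.041] t 4.15
shift mm [0.8 0.7 0.6] turn [ 0.    -0.    -0.001]
```

View pics/c5.png

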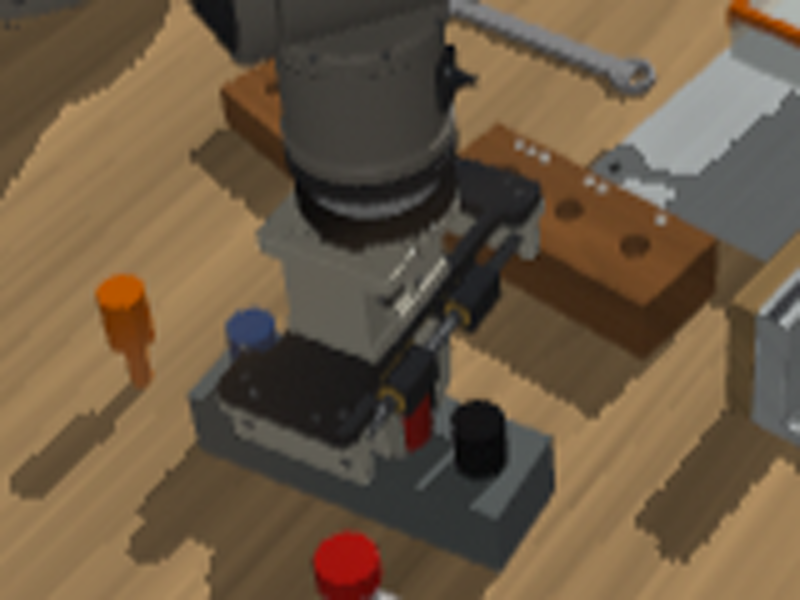

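The crop shows the fingers round the red head at (415,420), with blue and black undisturbed. The width of 29.3 matches the 30 mm head, so I lift and carry it to the one-dot hole.

```bash
python3 -m crank '[[0,0,-0.02,0,0,0],[0,0,-0.02,0,0,0],[0,0,-0.02,0,0,0],[-0.012,0.044,0,0,0,0],[-0.012,0.044,0,0,0,0]]' && python3 -m crank '[[-0.012,0.044,0,0,0,0],[-0.012,0.044,0,0,0,0],[0,0,0,0,0,0],[0,0,0,0,0,0]]'
python3 -c "
from h import *
go([590.5,-85,49.5],3.2426)"
```

```text
time: 4.78
tool_pos: [575.5, -176.3, 109.6]
tcp_rot: [3.141, -0.0, -3.043]
contact_force: [0.1, 0.0, -2.2]
grip_width: 29.3
finger_force: 30.0
time: 5.28
tool_pos: [590.6, -87.2, 109.5]
tcp_rot: [-3.141, -0.0, -3.041]
contact_force: [0.3, -0.2, -2.1]
grip_width: 29.3
finger_force: 30.0
at [590.6 -87.2 109.5] rpy [-3.141 -0.    -3.041] t 5.28
shift mm [-0.2  2.2 60. ] turn [-0. -0. -0.]
```

```bash
python3 -m crank '[[0,0.002,0.01,0,0,0],[0,0,0.012,0,0,0],[0,0,0.006,0,0,0],[0,0,0.005,0,0,0],[0,0,0,0,0,0]]' && python3 -c "
from h import *
save('scene','s2')
print(bot.get_obs()['contact_force'].round(1))
c=cv2.resize(load('s2')['color'][170:290,190:350],(800,600),interpolation=cv2.INTER_CUBIC);cv2.imwrite('pics/c6.png',c)"
```

```text
time: 5.9
tool_pos: [590.3, -85.0, 76.2]
tcp_rot: [3.141, -0.001, -3.042]
contact_force: [0.6, 0.4, -1.2]
grip_width: 29.4
finger_force: 30.0
[-0.4  0.5 -1.6]
```

View pics/c6.png

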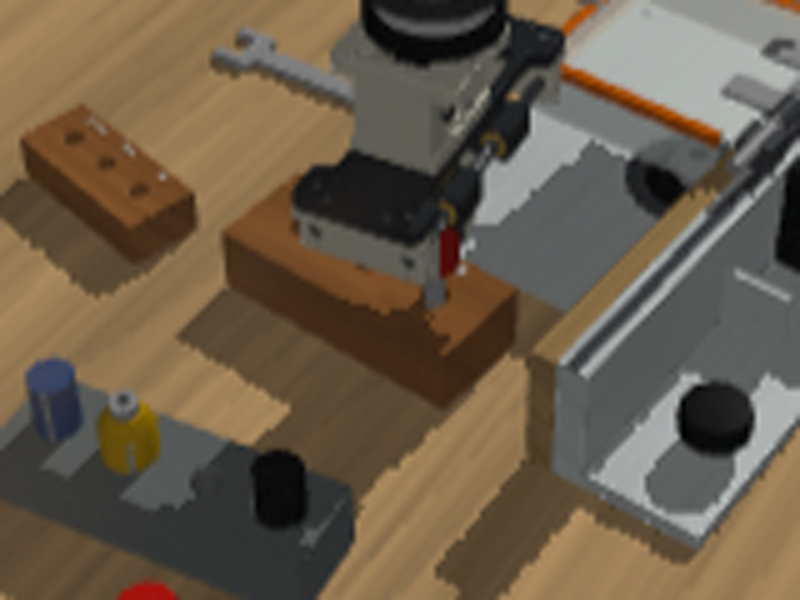

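The crop shows the red cutter's shank going into the one-dot hole at about (437,290), with no side force. Lowering home.

```bash
python3 -m crank '[[0,0,0.01,0,0,0],[0,0,0.01,0,0,0],[0,0,0.0045,0,0,0],[0,0,0,0,0,0]]' && python3 -m crank '[[0,0,0.001,0,0,0],[0,0,0.001,0,0,0],[0,0,0,0,0,0]]'
```

```text
time: 6.45
tool_pos: [590.2, -84.8, 51.6]
tcp_rot: [3.141, -0.001, -3.041]
contact_force: [0.5, -0.3, -1.6]
grip_width: 29.2
finger_force: 30.0
time: 6.82
tool_pos: [590.6, -85.0, 50.3]
tcp_rot: [3.142, 0.0, -3.041]
contact_force: [0.4, 0.3, -2.8]
grip_width: 29.2
finger_force: 30.0
```

```bash
python3 -m crank '[[0,0,0.001,0,0,0],[0,0,0,0,0,0],[0,0,0,0,0,0]]' && python3 -m crank '[[0,0,0.0006,0,0,0],[0,0,0,0,0,0],[0,0,0,0,0,0]]'
```

```text
time: 7.2
tool_pos: [590.7, -85.0, 49.6]
tcp_rot: [-3.141, 0.001, -3.041]
contact_force: [-1.2, 0.3, 2.8]
grip_width: 29.3
finger_force: 30.0
time: 7.58
tool_pos: [590.7, -85.0, 49.6]
tcp_rot: [-3.141, 0.001, -3.041]
contact_force: [-2.6, 0.6, 8.0]
grip_width: 29.1
finger_force: 30.0
```

```bash
python3 -m crank '[[0,0,0,0,0,0],[0,0,0,0,0,0],[0,0,0,0,0,0],[0,0,0,0,0,0]]' 70 && python3 -m crank '[[0,0,-0.03,0,0,0],[0,0,-0.04,0,0,0],[0,0,0,0,0,0]]' && python3 -c "
from h import *
go([514.4,-270.4,48.5],3.2426)"
```

```text
time: 8.07
tool_pos: [590.5, -84.9, 48.4]
tcp_rot: [3.141, -0.0, -3.041]
contact_force: [0.6, -1.1, 0.3]
grip_width: 62.4
finger_force: 0.0
time: 8.45
tool_pos: [592.5, -85.5, 121.9]
tcp_rot: [-3.139, 0.006, -3.041]
contact_force: [-0.5, -0.2, 0.2]
grip_width: 64.2
finger_force: 0.0
at [592.5 -85.5 121.9] rpy [-3.139  0.006 -3.041] t 8.45
shift mm [  96.7 -176.    73.2] turn [-0.002  0.006 -0.001]
```

```bash
python3 -m crank '[[0.0236,-0.0442,0,0,0,0],[0.0236,-0.0442,0,0,0,0],[0.0236,-0.0442,0,0,0,0],[0.0236,-0.0442,0,0,0,0],[0,0,0,0,0,0]]' && python3 -m crank '[[0,0,0,0,0,0],[0,0,0,0,0,0]]' && python3 -c "
from h import *
go([514.4,-270.4,48.5],3.2426)
S=save('scene','s3');print(proj(S,[590,-85,82]),proj(S,[592,-85,45]))
c=S['color'][215:250,255:305].copy();hsv=cv2.cvtColor(S['color'],cv2.COLOR_BGR2HSV)
m=((hsv[...,0]<6)|(hsv[...,0]>174))&(hsv[...,1]>150)&(hsv[...,2]>80)
m[:, :255]=0;m[:,300:]=0;m[:200]=0;m[260:]=0
ys,xs=np.nonzero(m);print('red px',xs.min(),xs.max(),ys.min(),ys.max(),xs.mean(),ys.mean(),'expect mid',proj(S,[590,-85,60]))"
```

```text
time: 9.07
tool_pos: [512.6, -273.2, 117.6]
tcp_rot: [3.141, -0.001, -3.046]
contact_force: [0.9, 1.1, -0.2]
grip_width: 64.3
finger_force: 0.0
time: 9.32
tool_pos: [514.6, -269.0, 118.2]
tcp_rot: [3.141, -0.0, -3.04]
contact_force: [-0.1, 0.3, 0.2]
grip_width: 64.2
finger_force: 0.0
at [ 514.6 -269.   118.2] rpy [ 3.141 -0.    -3.04 ] t 9.32
shift mm [ 0.3 -1.4 69.7] turn [ 0.001 -0.     0.001]
[276.50507877 218.98128165] [277.16311376 228.60845181]
red px 272 281 219 231 277.0 224.17948717948718 expect mid [276.54776225 224.60431462]
```

The red cutter's centroid (277.0,224.2) matches the seated prediction (276.5,224.6), so it is home. Next is yellow.

```bash
python3 -m crank '[[0,-0.0014,0.04,0,0,0],[0,0,0.0295,0,0,0],[0,0,0,0,0,0],[0,0,0,0,0,0]]' && python3 -m crank '[[0,0,0,0,0,0],[0,0,0,0,0,0],[0,0,0,0,0,0],[0,0,0,0,0,0],[0,0,0,0,0,0]]' 0 && python3 -m crank '[[0,0,-0.02,0,0,0],[0,0,-0.02,0,0,0],[0,0,-0.02,0,0,0],[0,0,0,0,0,0]]' && python3 -c "
from h import *
go([541.2,-79.2,48.5],3.2426)"
```

```text
time: 9.88
tool_pos: [515.3, -271.6, 50.2]
tcp_rot: [-3.141, 0.001, -3.04]
contact_force: [-0.4, -0.1, 0.1]
grip_width: 64.6
finger_force: 0.0
time: 10.5
tool_pos: [514.5, -271.7, 49.4]
tcp_rot: [3.141, 0.0, -3.041]
contact_force: [0.4, 0.3, 2.6]
grip_width: 31.0
finger_force: 30.0
time: 11.0
tool_pos: [515.1, -272.2, 110.1]
tcp_rot: [-3.14, 0.002, -3.041]
contact_force: [0.4, -0.4, -2.4]
grip_width: 30.9
finger_force: 30.0
at [ 515.1 -272.2  110.1] rpy [-3.140e+00  2.000e-03 -3.041e+00] t 11.0
shift mm [-45.2 189.6  61.4] turn [-0.002  0.002 -0.001]
```

```bash
python3 -m crank '[[-0.0113,0.0473,0,0,0,0],[-0.0113,0.0473,0,0,0,0],[-0.0113,0.0473,0,0,0,0],[-0.0113,0.0473,0,0,0,0],[0,0,0,0,0,0]]' && python3 -m crank '[[0,0,0,0,0,0],[0,0,0,0,0,0],[0,0,0,0,0,0]]' && python3 -c "
from h import *
go([541,-79,48.5],3.2426)"
```

```text
time: 11.62
tool_pos: [539.9, -75.6, 107.9]
tcp_rot: [3.14, -0.002, -3.037]
contact_force: [-0.6, -0.1, -1.2]
grip_width: 31.4
finger_force: 30.0
time: 12.0
tool_pos: [540.3, -80.0, 108.9]
tcp_rot: [3.142, -0.0, -3.043]
contact_force: [0.1, -0.0, -1.3]
grip_width: 31.4
finger_force: 30.0
at [540.3 -80.  108.9] rpy [ 3.142 -0.    -3.043] t 12.0
shift mm [-0.8  0.9 60.4] turn [ 0.    -0.    -0.002]
```

```bash
python3 -m crank '[[-0.0005,0.0008,0.01,0,0,0],[0,0,0.012,0,0,0],[0,0,0.006,0,0,0],[0,0,0.005,0,0,0],[0,0,0,0,0,0]]' && python3 -m crank '[[0,0,0.01,0,0,0],[0,0,0.01,0,0,0],[0,0,0.0045,0,0,0],[0,0,0,0,0,0],[0,0,0,0,0,0]]' && python3 -m crank '[[0,0,0.001,0,0,0],[0,0,0,0,0,0],[0,0,0,0,0,0]]'
```

```text
time: 12.62
tool_pos: [540.7, -78.0, 75.7]
tcp_rot: [3.141, -0.001, -3.041]
contact_force: [-0.4, -1.1, -1.5]
grip_width: 31.0
finger_force: 30.0
time: 13.25
tool_pos: [540.9, -78.1, 51.7]
tcp_rot: [3.142, 0.0, -3.041]
contact_force: [0.0, 0.3, -2.0]
grip_width: 31.0
finger_force: 30.0
time: 13.62
tool_pos: [541.0, -78.1, 50.7]
tcp_rot: [-3.142, 0.0, -3.041]
contact_force: [-0.2, 0.4, -1.6]
grip_width: 31.1
finger_force: 30.0
```

```bash
python3 -m crank '[[0,0,0.001,0,0,0],[0,0,0,0,0,0],[0,0,0,0,0,0]]' && python3 -m crank '[[0,0,0.0007,0,0,0],[0,0,0,0,0,0],[0,0,0,0,0,0]]'
```

```text
time: 14.0
tool_pos: [540.9, -78.0, 49.6]
tcp_rot: [3.141, -0.0, -3.041]
contact_force: [0.5, -0.2, -1.8]
grip_width: 30.8
finger_force: 30.0
time: 14.38
tool_pos: [540.9, -78.1, 49.4]
tcp_rot: [3.142, 0.0, -3.041]
contact_force: [-2.5, 0.5, 5.6]
grip_width: 31.0
finger_force: 30.0
```

```bash
python3 -m crank '[[0,0,0,0,0,0],[0,0,0,0,0,0],[0,0,0,0,0,0],[0,0,-0.03,0,0,0],[0,0,-0.04,0,0,0]]' 70 && python3 -m crank '[[0,0,0,0,0,0],[0.0231,-0.0472,0,0,0,0],[0.0231,-0.0472,0,0,0,0],[0.0231,-0.0472,0,0,0,0],[0.0231,-0.0472,0,0,0,0]]' && python3 -m crank '[[0,0,0,0,0,0],[0,0,0,0,0,0],[0,0,0,0,0,0]]' && python3 -c "
from h import *
go([467.8,-275.2,49],3.2426)
S=save('scene','s4');hsv=cv2.cvtColor(S['color'],cv2.COLOR_BGR2HSV)
m=(hsv[...,0]>20)&(hsv[...,0]<32)&(hsv[...,1]>180)&(hsv[...,2]>70)
m[:, :245]=0;m[:,285:]=0;m[:195]=0;m[245:]=0
ys,xs=np.nonzero(m);print('yel px',len(xs),xs.min(),xs.max(),ys.min(),ys.max(),xs.mean(),ys.mean(),'expect',proj(S,[540.5,-79,45]),proj(S,[540.5,-79,60]),proj(S,[540.5,-79,77]))"
```

```text
time: 15.0
tool_pos: [540.2, -77.9, 118.7]
tcp_rot: [3.14, -0.003, -3.041]
contact_force: [0.1, 0.2, -0.3]
grip_width: 63.9
finger_force: 0.0
time: 15.62
tool_pos: [466.8, -276.3, 117.8]
tcp_rot: [3.14, -0.001, -3.041]
contact_force: [0.2, -0.5, 0.4]
grip_width: 64.3
finger_force: 0.0
time: 16.0
tool_pos: [468.1, -273.9, 118.5]
tcp_rot: [3.141, -0.0, -3.04]
contact_force: [0.4, 0.1, -0.1]
grip_width: 64.2
finger_force: 0.0
at [ 468.1 -273.9  118.5] rpy [ 3.141 -0.    -3.04 ] t 16.0
shift mm [ 0.4 -1.4 69.5] turn [ 0.001 -0.     0.001]
yel px 87 259 268 213 224 263.3448275862069 218.58620689655172 expect [263.42589404 221.08328102] [263.28770623 217.34694071] [263.12826441 213.03593162]
```

Yellow sits where the seated prediction puts it (263.3, 213–224). Next is blue.

```bash
python3 -m crank '[[0.0003,-0.0014,0.04,0,0,0],[0,0,0.0295,0,0,0],[0,0,0,0,0,0],[0,0,0,0,0,0]]' && python3 -m crank '[[0,0,0,0,0,0],[0,0,0,0,0,0],[0,0,0,0,0,0],[0,0,0,0,0,0],[0,0,0,0,0,0]]' 0 && python3 -m crank '[[0,0,0,0,0,0],[0,0,-0.02,0,0,0],[0,0,-0.02,0,0,0],[0,0,-0.02,0,0,0],[0,0,0,0,0,0]]' && python3 -m crank '[[0,0,0,0,0,0]]' && python3 -c "
from h import *
go([491.5,-72.6,49],3.2426)"
```

```text
time: 16.55
tool_pos: [468.5, -276.5, 50.4]
tcp_rot: [-3.141, 0.001, -3.04]
contact_force: [-0.3, 0.2, -0.2]
grip_width: 64.3
finger_force: 0.0
time: 17.18
tool_pos: [467.7, -276.5, 49.5]
tcp_rot: [3.141, 0.0, -3.041]
contact_force: [0.4, 1.1, 1.8]
grip_width: 25.3
finger_force: 30.0
time: 17.8
tool_pos: [468.3, -277.2, 110.3]
tcp_rot: [-3.14, 0.002, -3.041]
contact_force: [0.3, -0.5, -1.5]
grip_width: 25.5
finger_force: 30.0
time: 17.92
tool_pos: [467.2, -276.3, 108.4]
tcp_rot: [3.141, -0.001, -3.041]
contact_force: [0.9, -1.3, -1.8]
grip_width: 25.9
finger_force: 30.0
at [ 467.2 -276.3  108.4] rpy [ 3.141e+00 -1.000e-03 -3.041e+00] t 17.93
shift mm [-44.6 200.2  59.6] turn [ 0.001 -0.001 -0.001]
```

```bash
python3 -m crank '[[-0.011,0.0502,0,0,0,0],[-0.011,0.0502,0,0,0,0],[-0.011,0.0502,0,0,0,0],[-0.011,0.0502,0,0,0,0],[0,0,0,0,0,0]]' && python3 -m crank '[[0,0,0,0,0,0],[0,0,0,0,0,0],[0,0,0,0,0,0]]' && python3 -c "
from h import *
go([491.3,-72.5,49],3.2426)"
```

```text
time: 18.55
tool_pos: [490.7, -69.1, 108.3]
tcp_rot: [3.14, -0.002, -3.037]
contact_force: [1.1, -0.7, -1.2]
grip_width: 25.1
finger_force: 30.0
time: 18.92
tool_pos: [491.2, -73.4, 109.2]
tcp_rot: [3.141, -0.0, -3.043]
contact_force: [-0.5, 0.0, -1.9]
grip_width: 25.4
finger_force: 30.0
at [491.2 -73.4 109.2] rpy [ 3.141 -0.    -3.043] t 18.93
shift mm [-0.2  0.9 60.2] turn [ 0.    -0.    -0.003]
```

```bash
python3 -m crank '[[0,0.0008,0.01,0,0,0],[0,0,0.012,0,0,0],[0,0,0.006,0,0,0],[0,0,0.005,0,0,0],[0,0,0,0,0,0]]' && python3 -m crank '[[0,0,0.01,0,0,0],[0,0,0.01,0,0,0],[0,0,0.0045,0,0,0],[0,0,0.001,0,0,0],[0,0,0,0,0,0]]' && python3 -m crank '[[0,0,0.001,0,0,0],[0,0,0,0,0,0],[0,0,0,0,0,0]]'
```

```text
time: 19.55
tool_pos: [490.4, -72.1, 75.2]
tcp_rot: [-3.141, -0.002, -3.041]
contact_force: [-1.0, -4.7, -4.5]
grip_width: 25.5
finger_force: 30.0
time: 20.18
tool_pos: [490.4, -72.3, 50.3]
tcp_rot: [-3.141, -0.002, -3.041]
contact_force: [-3.7, -5.8, -0.2]
grip_width: 25.6
finger_force: 30.0
time: 20.55
tool_pos: [490.5, -72.3, 49.6]
tcp_rot: [-3.141, -0.002, -3.041]
contact_force: [-4.8, -5.7, 2.6]
grip_width: 25.2
finger_force: 30.0
```

```bash
python3 -m crank '[[0,0,0.0008,0,0,0],[0,0,0,0,0,0],[0,0,0,0,0,0]]'
```

```text
time: 20.92
tool_pos: [490.5, -72.3, 49.5]
tcp_rot: [-3.141, -0.001, -3.041]
contact_force: [-6.3, -5.7, 9.8]
grip_width: 25.5
finger_force: 30.0
```

```bash
python3 -m crank '[[0.0005,-0.0005,0,0,0,0],[0.0005,-0.0005,0,0,0,0],[0,0,0,0,0,0]]' && python3 -m crank '[[0.0005,-0.0003,0,0,0,0],[0,0,0,0,0,0]]'
```

```text
time: 21.3
tool_pos: [490.3, -72.5, 49.5]
tcp_rot: [3.141, 0.0, -3.042]
contact_force: [-3.4, -0.8, 8.8]
grip_width: 25.5
finger_force: 30.0
time: 21.55
tool_pos: [490.3, -72.6, 49.5]
tcp_rot: [3.141, 0.001, -3.042]
contact_force: [-1.4, 1.7, 7.1]
grip_width: 25.5
finger_force: 30.0
```

```bash
python3 -m crank '[[0,0,0,0,0,0],[0,0,0,0,0,0],[0,0,0,0,0,0],[0,0,-0.03,0,0,0],[0,0,-0.05,0,0,0]]' 70 && python3 -m crank '[[0,0,-0.05,0,0,0],[0,0,0,0,0,0],[0,0,0,0,0,0]]' && python3 -c "
from h import *
o=bot.get_obs();print(o['tool_pos'])
S=save('scene','s5')
hsv=cv2.cvtColor(S['color'],cv2.COLOR_BGR2HSV)
m=(hsv[...,0]>105)&(hsv[...,0]<130)&(hsv[...,1]>90)
m[:, :235]=0;m[:,265:]=0;m[:195]=0;m[235:]=0
ys,xs=np.nonzero(m);print('blue px',len(xs),xs.min(),xs.max(),ys.min(),ys.max(),xs.mean(),ys.mean(),'expect',proj(S,[490,-73,45]),proj(S,[490,-73,64]),proj(S,[490,-73,82]))
S=load('scene0');T=load('top0')
s=lambda u,v:((u+.5)/5.6-.5+270,(v+.5)/5.6-.5+120)
t=lambda u,v:((u+.5)/4-.5+190,(v+.5)/4-.5+165)
# yaw
for a,b,z in(((270,0),(257,143),105),((10,190),(300,220),3),((90,127),(257,143),105)):
    d=onz(T,*t(*a),z)-onz(T,*t(*b),z); print('dir',np.degrees(np.arctan2(d[1],d[0])).round(2),np.linalg.norm(d).round(1))
for n,a,b in(('ptr',(325,228),(73,102)),('clip',(394,160),(55,43)),('knob',(140,232),(161,195))):
    X,g=two(S,s(*a),T,t(*b));print(n,X.round(1),round(g,1))
# colour masks
for n,c,roi in(('S',S,(120,220,270,410)),('T',T,(165,230,190,260))):
    r0,r1,c0,c1=roi;h=cv2.cvtColor(c['color'][r0:r1,c0:c1],cv2.COLOR_BGR2HSV)
    g=(h[...,0]>50)&(h[...,0]<80)&(h[...,1]>120); r=((h[...,0]<4)|(h[...,0]>176))&(h[...,1]>170)
    k=h[...,2]<45
    for q,mm in(('g',g),('r',r)):
        N,_,st,ce=cv2.connectedComponentsWithStats(mm.astype(np.uint8))
        print(n,q,[(st[i].tolist(),(ce[i]+[c0,r0]).round(1).tolist()) for i in range(1,N) if st[i][4]>2])
c=cv2.resize(load('s5')['color'][130:270,220:400],(800,622),interpolation=cv2.INTER_CUBIC)[:600];cv2.imwrite('pics/c7.png',c)
"
```

```text
time: 22.18
tool_pos: [488.8, -72.7, 128.5]
tcp_rot: [3.14, -0.004, -3.042]
contact_force: [1.1, -0.1, -0.4]
grip_width: 63.8
finger_force: 0.0
time: 22.55
tool_pos: [489.4, -72.9, 178.4]
tcp_rot: [3.141, -0.001, -3.041]
contact_force: [0.0, -0.5, -0.0]
grip_width: 64.0
finger_force: 0.0
[489.43003604 -72.88641403 178.41741235]
blue px 90 247 254 203 216 250.55555555555554 209.15555555555557 expect [250.53578775 213.98814536] [250.22962056 209.26954584] [249.93361992 204.7076315 ]
dir -4.22 122.0
dir 84.71 258.4
dir 85.12 141.1
ptr [598.4 223.1 106.5] 0.5
clip [637.1 228.8 163.6] 6.2
knob [518.6 145.2 121.1] 3.1
S g [([68, 25, 5, 7, 20], [340.1, 148.4])]
S r [([56, 39, 5, 3, 9], [328.2, 160.2])]
T g []
T r [([22, 6, 2, 2, 3], [212.3, 171.3]), ([16, 24, 4, 4, 13], [207.6, 190.2])]
```

View pics/c7.png

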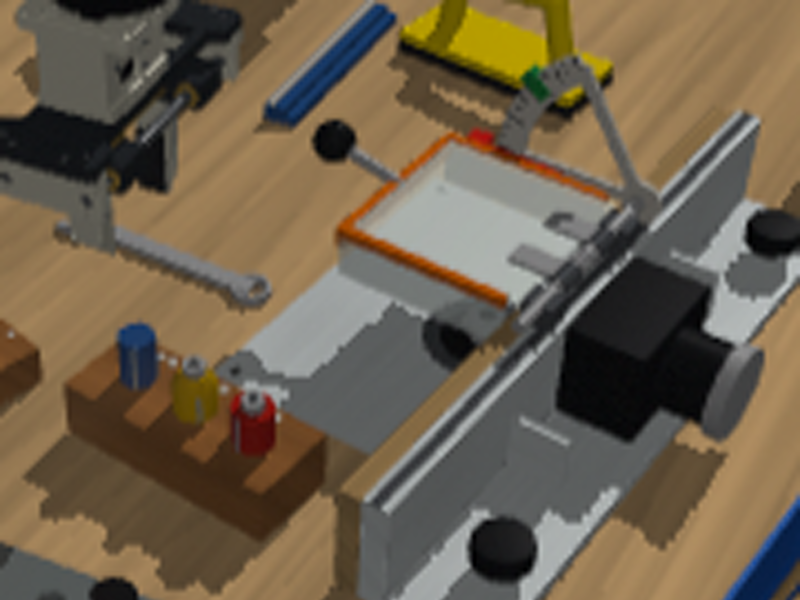

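Blue (137,355), yellow (195,390) and red (252,422) all stand upright and home in the large rack. The knob is at (333,139), the pointer at (481,136) and the clip at (537,81). Now the clip angle and knob path.

```bash
cat >> h.py <<'E'
psi=-0.085; U=np.array([np.cos(psi),np.sin(psi),0]); V=np.array([-np.sin(psi),np.cos(psi),0])
H=np.array([519.,145.5,0])+205*U; H[2]=105
def plane(c,p,off=85.):
    o,d=ray(c,*p); X=o+d*(off-(o-H)@V)/(d@V); q=X-H
    return np.hypot(q@U,q[2]).round(1), np.arctan2(q[2],-(q@U)).round(3), X.round(1)
def blobs(c,g=True):
    h=cv2.cvtColor(c['color'][110:220,300:410],cv2.COLOR_BGR2HSV)
    m=(h[...,0]>50)&(h[...,0]<80)&(h[...,1]>120) if g else ((h[...,0]<4)|(h[...,0]>176))&(h[...,1]>170)
    N,_,st,ce=cv2.connectedComponentsWithStats(m.astype(np.uint8),connectivity=8)
    return [(st[i][4],(ce[i]+[300,110]).round(2)) for i in range(1,N) if st[i][4]>2]
E
python3 - <<'E'
from h import *
S=load('s5');T=load('top0');print('H',H.round(1))
for nm in('scene0','s5'):
  c=load(nm)
  for g in(1,0):
    for n,p in blobs(c,g): print(nm,'clip' if g else 'ptr',n,p,plane(c,p),[plane(c,p,o)[:2] for o in (80,90)])
t=lambda u,v:((u+.5)/4-.5+190,(v+.5)/4-.5+165)
print('T ptr',plane(T,(207.6,190.2)), 'onz',onz(T,207.6,190.2,105).round(1)); print('T clip onz',onz(T,*t(55,43),175).round(1))
for th in(.5,.6,.65,.7,.8):
    k=H+(-205*np.cos(th)-15*np.sin(th)*-1*-1)*U*1; 
    # guard axes: -x dir tilts up
    e=-U*np.cos(th)+np.array([0,0,np.sin(th)]); n=U*np.sin(th)+np.array([0,0,np.cos(th)])
    print(th,'knob',(H+205*e+15*n).round(1),'ptr px',proj(S,H+125*e+85*V).round(1))
E
```

```text
H [723.3 128.1 105. ]
scene0 clip 20 [340.1  148.45] (np.float64(111.7), np.float64(0.584), array([637.7, 220.7, 166.6])) [(np.float64(111.6), np.float64(0.623)), (np.float64(111.9), np.float64(0.546))]
scene0 ptr 9 [328.22 160.22] (np.float64(131.1), np.float64(0.014), array([599.9, 223.9, 106.8])) [(np.float64(128.5), np.float64(0.044)), (np.float64(133.7), np.float64(-0.015))]
s5 clip 19 [340.11 148.32] (np.float64(111.9), np.float64(0.588), array([637.7, 220.7, 167.1])) [(np.float64(111.9), np.float64(0.626)), (np.float64(112.1), np.float64(0.55))]
s5 ptr 9 [328.22 160.22] (np.float64(131.1), np.float64(0.014), array([599.9, 223.9, 106.8])) [(np.float64(128.5), np.float64(0.044)), (np.float64(133.7), np.float64(-0.015))]
T ptr (np.float64(132.7), np.float64(0.017), array([598.3, 224. , 107.2])) onz [598.6 224.4 105. ]
T clip onz [638.2 228.6 175. ]
0.5 knob [551.2 142.8 216.4] ptr px [335.5 147.2]
0.6 knob [563.1 141.7 233.1] ptr px [337.6 145. ]
0.65 knob [569.7 141.2 241. ] ptr px [338.8 144. ]
0.7 knob [576.7 140.6 248.5] ptr px [340.  143.1]
0.8 knob [591.7 139.3 262.5] ptr px [342.7 141.4]
```

```bash
python3 -m crank '[[0,0,0,0,0,0.186],[0.0023,0.055,-0.005,0,0,0],[0.0023,0.055,-0.005,0,0,0],[0.0023,0.055,-0.005,0,0,0],[0.0023,0.055,-0.005,0,0,0]]' && python3 -m crank '[[0,0,0,0,-0.125,0],[0,0,0,0,-0.125,0],[0,0,0,0,0,0],[0,0,0,0,0,0],[0,0,0,0,0,0]]' && python3 -c "
from h import *
R=Ro.from_matrix(np.c_[-U,V,[0,0,-1]])*Ro.from_rotvec([0,-.25,0])
o=bot.get_obs();Q=Ro.from_euler('xyz',o['tcp_rot'])
print('turn',(Q.inv()*R).as_rotvec().round(3),'shift',Q.inv().apply(np.array([523.7,145.1,102.1])-o['tool_pos']).round(1))
T=save('top','t1');h=cv2.cvtColor(T['color'][165:200,195:225],cv2.COLOR_BGR2HSV);m=(h[...,0]>45)&(h[...,0]<85)&(h[...,1]>80);ys,xs=np.nonzero(m);print('Tclip',len(xs),xs.mean()+195,ys.mean()+165,onz(T,xs.mean()+195,ys.mean()+165,170))
c=cv2.resize(T['color'][160:235,190:290],(800,600),interpolation=cv2.INTER_CUBIC);cv2.imwrite('pics/c8.png',c)"
```

```text
time: 23.22
tool_pos: [498.8, 148.5, 197.5]
tcp_rot: [-3.141, -0.003, 3.056]
contact_force: [1.1, -0.8, 1.1]
grip_width: 64.4
finger_force: 0.0
time: 23.85
tool_pos: [500.5, 146.6, 198.9]
tcp_rot: [3.142, 0.249, 3.055]
contact_force: [-0.4, -0.8, 0.5]
grip_width: 64.3
finger_force: 0.0
turn [-0.    -0.001 -0.002] shift [ 1.3  0.5 99.6]
Tclip 16 204.25 175.75 [637.72268213 226.50894036 170.        ]
```

```bash
python3 -m crank '[[0.0013,0.0005,0.04,0,0,0],[0,0,0.04,0,0,0],[0,0,0.02,0,0,0],[0,0,0,0,0,0],[0,0,0,0,0,0]]' && python3 -m crank '[[0,0,0,0,0,0],[0,0,0,0,0,0],[0,0,0,0,0,0],[0,0,0,0,0,0],[0,0,0,0,0,0]]' 0
```

```text
time: 24.52
tool_pos: [523.7, 145.3, 102.6]
tcp_rot: [3.141, 0.251, 3.055]
contact_force: [-1.3, 0.4, 0.3]
grip_width: 63.9
finger_force: 0.0
time: 25.15
tool_pos: [523.0, 144.9, 102.0]
tcp_rot: [-3.141, 0.25, 3.056]
contact_force: [-0.3, -3.8, 2.6]
grip_width: 30.7
finger_force: 30.0
```

```bash
python3 -m crank '[[-0.0031,0,-0.0116,0,0.06,0],[-0.0031,0,-0.0116,0,0.06,0],[-0.0031,0,-0.0116,0,0.06,0],[-0.0031,0,-0.0116,0,0.06,0],[0,0,0,0,0,0]]' && python3 -m crank '[[-0.0031,0,-0.0116,0,0.06,0],[-0.0031,0,-0.0116,0,0.06,0],[-0.0031,0,-0.0116,0,0.06,0],[-0.0031,0,-0.0116,0,0.06,0],[0,0,0,0,0,0]]' && python3 -m crank '[[0,0,0,0,0,0],[0,0,0,0,0,0]]' && python3 -c "
from h import *
c=save('scene','s6')
o=bot.get_obs();k=o['tool_pos']-19*Ro.from_euler('xyz',o['tcp_rot']).as_matrix()[:,2]-H;print('knob',(k+H).round(1),'r',np.hypot(k@U,k[2]),'th',np.arctan2(k[2],-(k@U))-np.arctan2(15,205))
for g in(1,0):
    for n,p in blobs(c,g): print('clip' if g else 'ptr',n,p,plane(c,p))
cv2.imwrite('pics/c9.png',cv2.resize(c['color'][120:195,280:380],(800,600),interpolation=cv2.INTER_CUBIC))"
```

```text
time: 25.78
tool_pos: [527.8, 144.4, 149.0]
tcp_rot: [-3.141, 0.008, 3.055]
contact_force: [-0.1, -2.5, -5.8]
grip_width: 30.2
finger_force: 30.0
time: 26.4
tool_pos: [543.5, 143.0, 193.5]
tcp_rot: [-3.14, -0.232, 3.055]
contact_force: [-2.7, -4.5, -5.5]
grip_width: 30.0
finger_force: 30.0
time: 26.65
tool_pos: [543.6, 143.0, 193.6]
tcp_rot: [-3.14, -0.23, 3.055]
contact_force: [-0.1, -4.5, -6.8]
grip_width: 30.5
finger_force: 30.0
knob [547.9 142.7 212.1] r 206.00841657999035 th 0.4739356173675727
clip 20 [340.1  148.45] (np.float64(111.7), np.float64(0.584), array([637.7, 220.7, 166.6]))
ptr 9 [333.33 146.33] (np.float64(132.2), np.float64(0.475), array([613.3, 222.8, 165.4]))
ptr 3 [340. 154.] (np.float64(100.2), np.float64(0.427), array([639.6, 220.5, 146.5]))
```

View pics/c9.png

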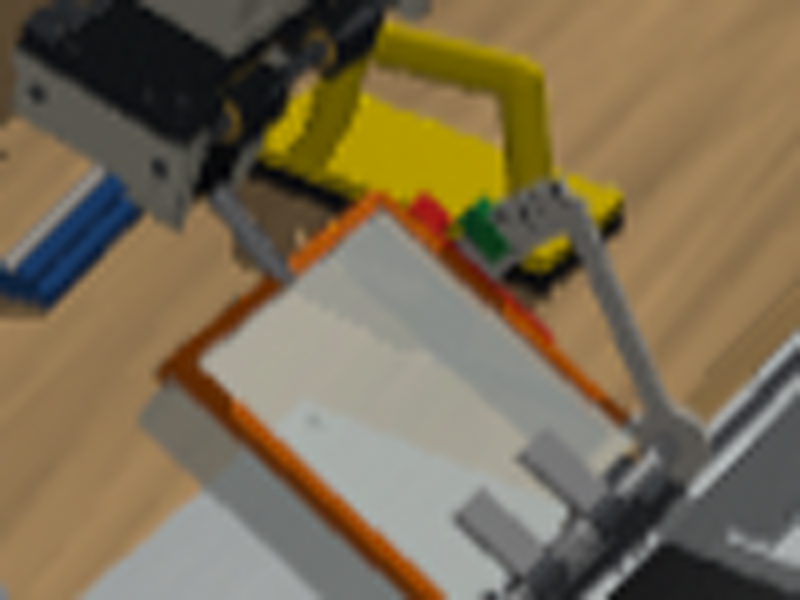

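The crop shows the pointer (red, (430,215)) just short of the green clip at (485,230). The pointer reads 0.475 rad and the clip about 0.584, so I raise about 0.11 more.

```bash
python3 -m crank '[[-0.0028,0,-0.0106,0,0.055,0],[-0.0028,0,-0.0106,0,0.055,0],[0,0,0,0,0,0],[0,0,0,0,0,0]]' && python3 -c "
from h import *
c=save('scene','s7');T=save('top','t2')
o=bot.get_obs();k=o['tool_pos']-19*Ro.from_euler('xyz',o['tcp_rot']).as_matrix()[:,2]-H;print('knob',(k+H).round(1),'r',np.hypot(k@U,k[2]),'th',np.arctan2(k[2],-(k@U))-np.arctan2(15,205))
for g in(1,0):
    for n,p in blobs(c,g): print('clip' if g else 'ptr',n,p,plane(c,p))
h=cv2.cvtColor(T['color'][160:205,195:225],cv2.COLOR_BGR2HSV)
for q,m in(('Tg',(h[...,0]>45)&(h[...,0]<85)&(h[...,1]>80)),('Tr',((h[...,0]<4)|(h[...,0]>176))&(h[...,1]>170))):
    N,_,st,ce=cv2.connectedComponentsWithStats(m.astype(np.uint8),connectivity=8);print(q,[(st[i][4],(ce[i]+[195,160]).round(1),onz(T,*(ce[i]+[195,160]),172).round(1)) for i in range(1,N)])
a=cv2.resize(c['color'][130:170,310:363],(530,400),interpolation=cv2.INTER_CUBIC);b=cv2.resize(T['color'][160:200,195:222],(270,400),interpolation=cv2.INTER_CUBIC)
cv2.imwrite('pics/c10.png',np.hstack([a,b]))"
```

```text
time: 27.2
tool_pos: [554.3, 142.1, 212.6]
tcp_rot: [-3.14, -0.34, 3.055]
contact_force: [-1.6, -5.3, -6.6]
grip_width: 30.4
finger_force: 30.0
knob [560.6 141.6 230.5] r 205.88267955266053 th 0.5824825728050483
clip 11 [340.45 147.73] (np.float64(112.6), np.float64(0.611), array([638.6, 220.6, 169.6]))
ptr 8 [335.5 143.5] (np.float64(133.0), np.float64(0.584), array([619.9, 222.2, 178.3]))
ptr 6 [344.83 154.5 ] (np.float64(87.5), np.float64(0.556), array([656.4, 219.1, 151.2]))
Tg [(np.int32(1), array([207., 174.]), array([643.3, 217.4, 172. ]))]
Tr [(np.int32(4), array([206.5, 181.5]), array([618.7, 218.4, 172. ]))]
```

View pics/c10.png

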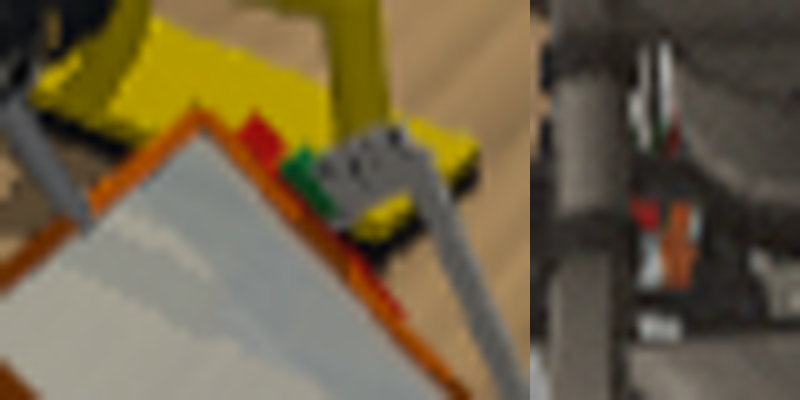

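```bash
python3 - <<'E'
from h import *
for nm,(r0,r1,c0,c1) in(('s5',(142,156,333,348)),('t1',(168,184,197,212))):
    c=load(nm);im=c['color'].astype(float)[r0:r1,c0:c1]
    w=im[...,1]-np.maximum(im[...,0],im[...,2]); w[w<8]=0
    print(nm);print(w.astype(int))
    ys,xs=np.nonzero(w);W=w[ys,xs];u,v=(xs*W).sum()/W.sum()+c0,(ys*W).sum()/W.sum()+r0
    print('soft centroid',u,v, [plane(c,(u,v),o)[:2] for o in(80,85,90)] if nm=='s5' else [onz(c,u,v,z).round(1) for z in(165,175)])
S=load('s5')
for off in(80,85,90):
  for th in(.55,.6,.65):
    e=-U*np.cos(th)+np.array([0,0,np.sin(th)]);print(off,th,[(r,proj(S,H+r*e+off*V).round(1).tolist(),proj(load('t1'),H+r*e+off*V).round(1).tolist()) for r in(105,115,125)])
E
```

```text
s5
[[ 0  0  0  0  0  0  0  0  0  0  0  0  0  0  0]
 [ 0  0  0  0  0  0  0  0  0  0  0  0  0  0  0]
 [ 0  0  0  0  0  0  0  8  0  0  0  0  0  0  0]
 [ 0  0  0  0  0  0 32 53 26 10  0  0  0  0  0]
 [ 0  0  0  0  0 32 38 49 24  0  0  0  0  0  0]
 [ 0  0  0  0 28 32 32 38 16  0  0  0  0  0  0]
 [ 0  0  0  0  0 31 32 32 34  0  0  0  0  0  0]
 [ 0  0  0  0  0 16 32 33 34 29  0  0  0  0  0]
 [ 0  0  0  0  0  0 18 35 33 31 24  0  0  0  0]
 [ 0  0  0  0  0  0  0 28 33 30 22  0  0  0  0]
 [ 0  0  0  0  0  0  0  0 23 19  0  0  0  0  0]
 [ 0  0  0  0  0  0  0  0  0  0  0  0  0  0  0]
 [ 0  0  0  0  0  0  0  0  0  0  0  0  0  0  0]
 [ 0  0  0  0  0  0  0  0  0  0  0  0  0  0  0]]
soft centroid 340.11043566362713 148.10739614994935 [(np.float64(112.4), np.float64(0.631)), (np.float64(112.4), np.float64(0.593)), (np.float64(112.6), np.float64(0.555))]
t1
[[ 0  0  0  0  0  0  0  0  0  0  0  0  0  0  0]
 [ 0  0  0  0  0  0  0  0  0  0  0  0  0  0  0]
 [ 0  0  0  0  0  0  0  0  0  0  0  0  0  0  0]
 [ 0  0  0  0  0  0  0  0  0  0  0  0  0  0  0]
 [ 0  0  0  0  0  0  0  0 15  0  0 11  0  0  0]
 [ 0  0 
[... 1064 characters left out ...]
 [338.7, 148.4], [206.1, 177.5]), (125, [336.5, 146.1], [205.6, 179.8])]
85 0.6 [(105, [341.8, 149.7], [206.5, 174.1]), (115, [339.7, 147.4], [206.0, 176.3]), (125, [337.6, 145.0], [205.4, 178.6])]
85 0.65 [(105, [342.8, 148.9], [206.4, 173.0]), (115, [340.8, 146.4], [205.9, 175.1]), (125, [338.8, 144.0], [205.3, 177.2])]
90 0.55 [(105, [341.7, 149.9], [205.1, 175.0]), (115, [339.5, 147.7], [204.6, 177.3]), (125, [337.3, 145.4], [204.0, 179.7])]
90 0.6 [(105, [342.6, 149.0], [205.0, 173.9]), (115, [340.5, 146.7], [204.5, 176.2]), (125, [338.4, 144.3], [203.9, 178.4])]
90 0.65 [(105, [343.6, 148.2], [204.9, 172.8]), (115, [341.6, 145.8], [204.3, 174.9]), (125, [339.6, 143.3], [203.8, 177.1])]
```

The left panel shows the pointer at (260,140) beside the clip at (310,180), partly behind the guard edge. The clip's edges in both views bracket about 0.60 rad and the pointer is at 0.58, so I raise a touch and hold.

```bash
python3 -m crank '[[-0.0008,-0.0004,-0.0029,0,0.015,0],[0,0,0,0,0,0],[0,0,0,0,0,0],[0,0,0,0,0,0],[0,0,0,0,0,0]]' && python3 -m crank '[[0,0,0,0,0,0],[0,0,0,0,0,0],[0,0,0,0,0,0],[0,0,0,0,0,0]]' && python3 -c "
from h import *
c=save('scene','s8')
o=bot.get_obs();k=o['tool_pos']-19*Ro.from_euler('xyz',o['tcp_rot']).as_matrix()[:,2]-H;print('th',np.arctan2(k[2],-(k@U))-np.arctan2(15,205),np.hypot(k@U,k[2]))
for g in(1,0):
    for n,p in blobs(c,g): print('clip' if g else 'ptr',n,p,plane(c,p))
im=c['color'].astype(float)[138:150,328:345];w=im[...,2]-np.maximum(im[...,0],im[...,1])
w[(w<25)]=0;print(w.astype(int))
w=im[...,1]-np.maximum(im[...,0],im[...,2]);w[w<8]=0;print(w.astype(int))
d=cv2.absdiff(load('s5')['color'],load('scene0')['color']).max(2);
for n,(a,b,e,f) in dict(glue=(285,350,205,245),small=(190,225,190,235),peg=(230,265,165,185),black=(258,280,238,258)).items(): print(n,(d[a:b,e:f]>60).mean().round(3))"
```

```text
time: 27.92
tool_pos: [556.3, 141.9, 215.6]
tcp_rot: [-3.141, -0.354, 3.055]
contact_force: [0.1, -5.4, -6.9]
grip_width: 30.6
finger_force: 30.0
time: 28.42
tool_pos: [556.3, 141.9, 215.6]
tcp_rot: [-3.141, -0.354, 3.055]
contact_force: [-0.7, -4.7, -6.8]
grip_width: 30.5
finger_force: 30.0
th 0.6006155647851059 205.89334369653443
clip 10 [340.4 147.5] (np.float64(113.3), np.float64(0.615), array([638.3, 220.6, 170.4]))
ptr 9 [336.11 143.44] (np.float64(131.8), np.float64(0.599), array([622. , 222. , 179.3]))
ptr 5 [345.2 154.4] (np.float64(87.0), np.float64(0.571), array([657.6, 219. , 152. ]))
[[ 26  25  25  25  26  25  25  25  26  26  26   0  25  26  29   0   0]
 [ 26  32  32  29  26  26  26  25  25  25  25  26  25  25  25   0   0]
 [ 31  62  59  47  29  26  26  35  38  26  25  27  25  25  25   0   0]
 [ 61  85  75  81  47  29  35  86 108  35  25  26  26   0  26   0   0]
 [ 83  84  54  63  82  48  80 135 133  85  35  25  26  26  25   0   0]
 [ 77  58   0   0  75  83  95 137 138 133  84  32   0  26  25   0   0]
 [ 40   0   0   0  34  75  83 125 141 134 105  35   0   0   0   0   0]
[... 346 characters left out ...]
   0   0]]
[[ 0  0  0  0  0  0  0  0  0  0  0  0  0  0  0  0  0]
 [ 0  0  0  0  0  0  0  0  0  0  0  0  0  0  0  0  0]
 [ 0  0  0  0  0  0  0  0  0  0  0  0  0  0  0  0  0]
 [ 0  0  0  0  0  0  0  0  0  0  0  0  0  0  0  0  0]
 [ 0  0  0  0  0  0  0  0  0  0  0  0  0  0  0  0  0]
 [ 0  0  0  0  0  0  0  0  0  0  0  0  0  0  0  0  0]
 [ 0  0  0  0  0  0  0  0  0  0  0  0  8  0  0  0  0]
 [ 0  0  0  0  0  0  0  0  0  0  0 32 54 25  9  0  0]
 [ 0  0  0  0  0  0  0  0  0  0 20 38 49 25  0  0  0]
 [ 0  0  0  0  0  0  0  0  0  0  0 24 38 15  0  0  0]
 [ 0  0  0  0  0  0  0  0  0  0  0  0 24 34  0  0  0]
 [ 0  0  0  0  0  0  0  0  0  0  0  0  0 24 29  0  0]]
glue 0.015
small 0.0
peg 0.0
black 0.002
```

```bash
python3 -c "
from plant import bot
print(bot.close_job())"
```

```text
the job is handed in; nothing more can be done
None
```

The job is handed in: red, yellow and blue went home upright into the one-, two- and three-dot holes in that order. The black cutter is still in the carrier, and the arm is holding the guard by its knob with the pointer at the green clip, at about 0.60 rad; I could only measure the clip's angle to about 0.03 rad.

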